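Seal the proud lid of a steel canister

TASK

One of the two steel stacking canisters has not been closed properly: its lid rim stands up and the orange seal shows. Press that rim down from above at each of its three sections until it is fully home all the way round, leaving the canister upright where it stands.

Things in the scene. Friction and masses are not known exactly. Their poses are not given: they have to be found in the camera images.
- lid_centre (a point): Lid centre of the loose two-tier steel canister to close (132 mm across, about 1.2 kg), at finished lid-top level, 117 mm above the shelf. z up, x towards the middle of rim_a. The lid's fixed middle disc (radius 29 mm) is already down and bears a black knob, radius 12, height 12 mm. A twin canister nearby is already sealed: flush, no orange.
- rim_a (a joint): Steel rim section of that lid: 31 to 66 mm from the centre, spanning 120 deg, 7 mm thick, its middle along the +x axis of lid_centre; a grey dot 48 mm out marks where to press. Value: m pressed down; 0 = 12 mm proud, orange seal showing; 0.012 = home on a firm stop, top level with lid_centre. Slides straight down under 6 to 8 N, stays where left, independent of the others.
- rim_b (a joint): Steel rim section of that lid: 31 to 66 mm from the centre, spanning 120 deg, 7 mm thick, its middle 120 deg anticlockwise (from above) of rim_a; a grey dot 48 mm out marks where to press. Value: m pressed down; 0 = 12 mm proud, orange seal showing; 0.012 = home on a firm stop, top level with lid_centre. Slides straight down under 6 to 8 N, stays where left, independent of the others.
- rim_c (a joint): Steel rim section of that lid: 31 to 66 mm from the centre, spanning 120 deg, 7 mm thick, its middle 240 deg anticlockwise (from above) of rim_a; a grey dot 48 mm out marks where to press. Value: m pressed down; 0 = 12 mm proud, orange seal showing; 0.012 = home on a firm stop, top level with lid_centre. Slides straight down under 6 to 8 N, stays where left, independent of the others.
Mind the look-alikes: they are no part of the job. What is shaped like the part that bears lid_centre but blue, green or yellow is not meant.

How it is judged:
At the end, for the whole second after the job is handed in: All three rim sections are pressed home (each within 2.5 mm of its stop), and the canister stands upright (within 6 degrees) within 30 mm of where it stood (value of joint each of rim_a, rim_b, rim_c above 0.0095 m and angle between lid_centre's own z axis and vertical below 0.1 rad and distance of lid_centre from where it was at the start of the episode below 0.03 m); the robot touches nothing.
It also fails if it takes over 35 s, if anything falls off the work surface, if the arm or the gripper's body presses on something with over 40 N, if the wrist force passes 120 N, or if a joint passes its speed limit or range.

ROBOT

A 6-joint arm with a two-finger parallel gripper is mounted at the origin on the work surface. World frame = base frame: x ahead of the robot, y to its left, z up, the work surface at z = 0. Lengths are in m, angles in rad, forces in N, time in s.
With the tool pointing down it reaches from about 0.375 to 0.925 m from the base axis. Payload 5.7 kg.
Tool frame: the origin (TCP) lies midway between the tips of the shut fingers; the grasp point (between the pads) lies 19 mm behind it; z points along the fingers, x is the direction in which the jaws open and shut, and the axes are right-handed (so a half turn about z gives the same grasp; the last joint's range is limited). The gripper opens to 88 mm and grips with 3 to 60 N. Pads are 20 mm wide; open, the fingers measure 115 mm over their backs; the gripper's body (75 mm by 178 mm) begins 61 mm behind the grasp point.
Start: joints at [-1.284, 0.359, 1.51, -0, 1.272, -0.115], TCP at [0.235, -0.552, 0.223] pointing down, gripper open.
Joint ranges: [-2.97, 2.97], [-1.01, 2.36], [0.21, 2.38], [-0.96, 4.11], [0.2, 2.71], [-2.98, 2.98]. Speed limits (rad/s): [2.39, 2.39, 3.14, 3.14, 3.14, 3.14].

INTERFACE

Orientations are given as a rotation vector (axis times angle).
In Python, from rig import bot, grab_frame, order, spotter gives the robot as it stands.
- The arm moves only by the tool move_arm, never from a script. Its argument "plan" is a list of rows, each a list of 6 numbers: the shift along the tool's x, y, z normalised to -1 to 1, where 1 is 0.12 m, then the turn, a rotation vector about the tool's x, y, z normalised to -1 to 1, where 1 is 90 degrees. A call has 1 to 12 rows; each row is the pose to reach, as a shift and turn from the pose commanded when the call began, along the tool's axes at that moment; what a row does not reach only later rows make up. A row lasts 1/10 s, in which the tool goes at most 50 mm and 8.59 degrees, less where a joint would pass 70% of its speed; a pose out of reach is approached as far as the arm can. A call with a number of a shift or a turn outside -1 to 1 is refused whole. A call with a gripper value outside its range is refused whole. "fingers" is the opening, from -1 (shut) to 1 (fully open), so that 0 is half open, set as the call begins (left out, the last holds). The fingers move at their own pace and stop on an object; the grip force is fixed at half the most. Time passes only in rows, so rows that repeat a pose let the fingers close. It gives the time, the measured TCP pose, the force and the opening at its end, in the units of the state.
- bot.get_state(): the state, without advancing time (a new reading comes with each control period).
- grab_frame(name): name is "scene" or "side" or "wrist"; returns a dict with "frame" (480x640x3 uint8, red, green, blue), "K" (3x3 intrinsics, pixels), "T" (4x4, takes a point from camera to world coordinates). Camera axes: x right, y down, z forward; pixel columns grow to the right and rows downward; lengths in m; the calibration is good to about 2 mm. A picture is of the moment at which its call begins. There is no depth.
- order.job_done(): hands the job in, once; it reports no verdict.
Trained networks look in a picture, given as the dict that the camera call returned (one of the last four; its "shot" number tells which), for a name from the list of things; names that differ only in an ending like _2 or _b are one class to them, and where a whole thing is asked for, a point or a joint stands for the part that bears it (a point fixed in the world has none). Each returns a list of dicts, best first, with "confidence" (0 to 1); they miss things now and then, are a little off and sometimes report something else, mostly with a low value. They report only what shows in the picture. A call takes as long as a camera call. They do not tell look-alikes from the thing itself.
- spotter.silhouettes(picture, query): "pixels" (480x640 bool, what is visible of it) and "centre" ([row, column] in pixels, amid what is visible of it).
The state is a dict: "time": time; "joints": joint angles; "qvel": joint speeds; "effort": joint torques, N m; "tool_pos": TCP position; "tcp_rot": TCP orientation; "ft_force": force on the tool from outside, world axes, zero at the start; "ft_torque": the same for the moment, N m; "grip_width": finger opening in m.
Only numpy, scipy, OpenCV 4.12 (cv2) and the standard library are available. Lean on these libraries where they do the work, as an engineer would, in place of code of your own. Each camera call takes 0.05 s, during which the arm holds its last target.

## Working session

There is one attempt and no reset: what is moved stays moved. The work goes in short steps, Python scripts to look and compute and a tool call to move; the robot and the scene stay as the last step left them, time stands still between calls to the robot, and variables do not carry over. Pictures are saved under pics/ and viewed, and the job is handed in when it is done.

Besides the shell and the picture viewer there is one more tool, called as name(argument=value, ...) on one line, values as JSON. move_arm: Moves the arm, as the interface text tells. Its arguments: {"type":"object","properties":{"plan":{"type":"array"},"fingers":{"type":"number"}},"required":["plan"]}

```bash
mkdir -p pics
python3 - <<'E'
from rig import bot, grab_frame, order, spotter
import cv2,pickle
s=bot.get_state();print({k:s[k] for k in('time','tool_pos','tcp_rot','ft_force','grip_width')})
F={}
for n in("scene","side","wrist"):
    f=grab_frame(n);F[n]=f;cv2.imwrite(f"pics/{n}0.png",f["frame"][:,:,::-1])
    print(n,f["K"].tolist(),f["T"].round(4).tolist())
pickle.dump(F,open("f0.pkl","wb"))
E
```

```text
{'time': 0.0, 'tool_pos': array([ 0.2344626 , -0.55155573,  0.22182093]), 'tcp_rot': array([-2.61912735e+00,  1.73273772e+00,  2.16964267e-03]), 'ft_force': array([-0.37559514, -0.20602914, -0.81439459]), 'grip_width': 0.0880515256808109}
scene [[553.1819308938706, 0.0, 328.9794659751299], [0.0, 553.1819308938706, 239.68423630687207], [0.0, 0.0, 1.0]] [[-0.6467, 0.6934, -0.3178, 0.9061], [0.7627, 0.5845, -0.277, 0.4118], [-0.0063, -0.4215, -0.9068, 1.2553], [0.0, 0.0, 0.0, 1.0]]
side [[438.9349086224308, 0.0, 310.82834177340476], [0.0, 438.9349086224308, 241.29219484696304], [0.0, 0.0, 1.0]] [[0.1589, 0.938, -0.3079, 0.7713], [0.9873, -0.1537, 0.0413, 0.0381], [-0.0086, -0.3106, -0.9505, 0.881], [0.0, 0.0, 0.0, 1.0]]
wrist [[367.9069136556858, 0.0, 315.8278797495568], [0.0, 367.9069136556858, 239.72685962264555], [0.0, 0.0, 1.0]] [[0.3909, -0.8894, -0.2371, 0.2988], [-0.9204, -0.3783, -0.0987, -0.5246], [-0.0019, 0.2568, -0.9665, 0.3837], [0.0, 0.0, 0.0, 1.0]]
```

View pics/scene0.png

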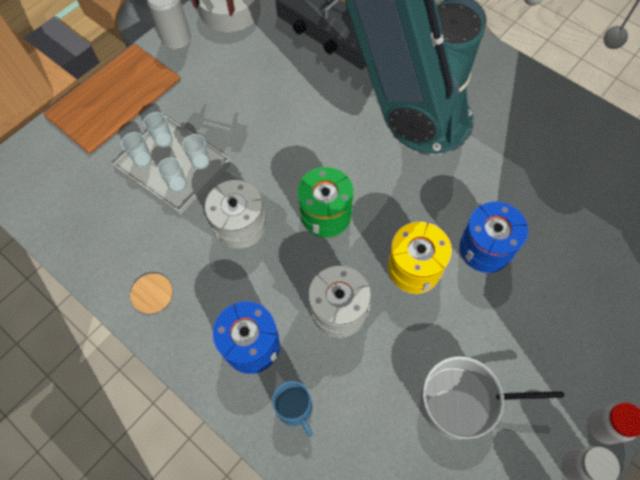

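View pics/side0.png

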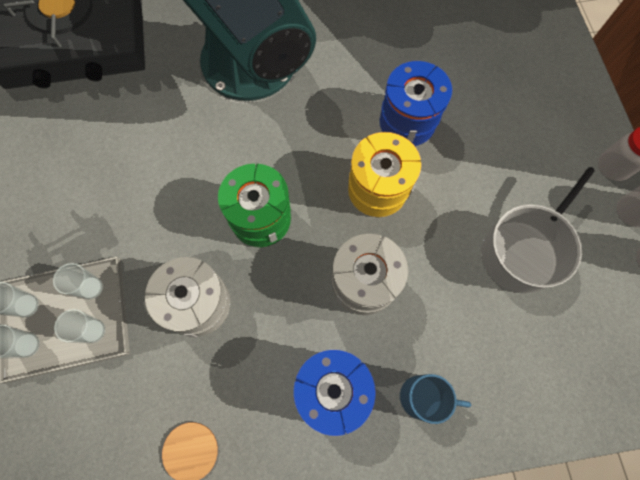

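View pics/wrist0.png

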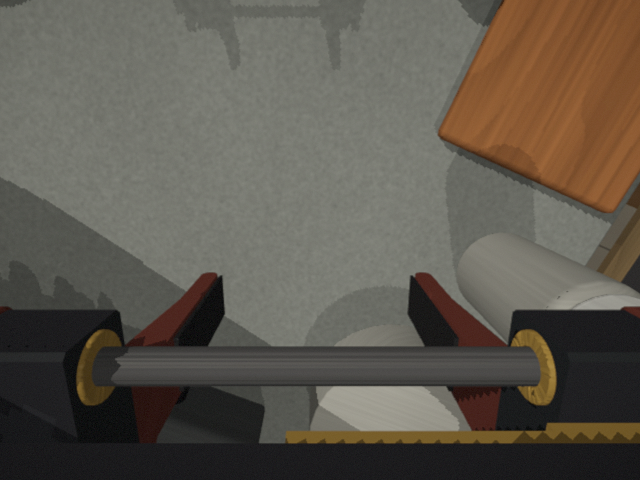

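Steel candidates: A at scene (233,203) / side (183,293), and B at scene (340,293) / side (370,268). The blue (two), green and yellow ones are look-alikes. I'll crop the two steel ones to choose.

Run:
```python
import cv2,pickle,numpy as np
F=pickle.load(open("f0.pkl","rb"))
s=F["scene"]["frame"][:,:,::-1];d=F["side"]["frame"][:,:,::-1]
c=lambda im,x,y:cv2.resize(im[y-48:y+48,x-48:x+48],(288,288)if 0 else (390,290*390//390),interpolation=cv2.INTER_CUBIC)
c=lambda im,x,y:cv2.resize(im[y-48:y+48,x-48:x+48],(298,298),interpolation=cv2.INTER_CUBIC)
cv2.imwrite("pics/crop0.png",np.vstack([np.hstack([c(s,233,212),c(s,340,300)]),np.hstack([c(d,183,293),c(d,370,270)])]))
```

```text
(no output)
```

View pics/crop0.png

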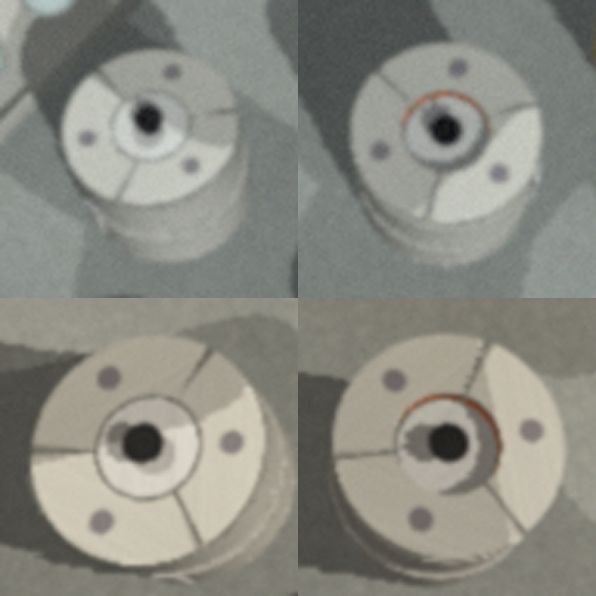

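B (scene 340,293; side 370,268) is the loose one: it shows an orange seal crescent and its disc is sunken. A is flush. Next I'll locate the dots.

```bash
cat > h.py <<'E'
import cv2,numpy as np
def refine(f,x,y,r=5):
    g=cv2.cvtColor(f["frame"],cv2.COLOR_RGB2GRAY).astype(float)
    for _ in range(4):
        yy,xx=np.mgrid[int(round(y))-r:int(round(y))+r+1,int(round(x))-r:int(round(x))+r+1]
        p=g[yy,xx];w=np.clip(np.median(p)-12-p,0,None)*(np.hypot(xx-x,yy-y)<=r)
        if w.sum()==0:break
        x,y=(w*xx).sum()/w.sum(),(w*yy).sum()/w.sum()
    return x,y
def ray(f,x,y):
    d=f["T"][:3,:3]@np.linalg.solve(f["K"],[x,y,1.]);return f["T"][:3,3],d
def onz(f,x,y,z):
    o,d=ray(f,x,y);return o+d*(z-o[2])/d[2]
def proj(f,P):
    T=f["T"];c=T[:3,:3].T@(np.asarray(P)-T[:3,3]);q=f["K"]@c;return q[:2]/q[2]
def tri(fs,ps):
    A=0;b=0
    for f,p in zip(fs,ps):
        o,d=ray(f,*p);d=d/np.linalg.norm(d);M=np.eye(3)-np.outer(d,d);A=A+M;b=b+M@o
    return np.linalg.solve(A,b)
E
python3 - <<'E'
import pickle,numpy as np
from h import *
F=pickle.load(open("f0.pkl","rb"));k=298/96
S=[(292+a/k,252+b/k) for a,b in((160,68),(82,151),(201,174))]
D=[(322+a/k,222+b/k) for a,b in((96,82),(233,132),(122,221))]
R={}
for n,L in(("scene",S),("side",D)):
    R[n]=[refine(F[n],*p) for p in L]
    P=np.array([onz(F[n],*p,0.129) for p in R[n]]);print(n,np.round(R[n],1).tolist());print(P.round(4),P.mean(0).round(4),np.linalg.norm(P-P.mean(0),axis=1).round(4))
for i,p in enumerate(R["scene"]):
    Q=onz(F["scene"],*p,0.129);j=min(range(3),key=lambda j:np.linalg.norm(onz(F["side"],*R["side"][j],0.129)-Q))
    print(i,j,tri([F["scene"],F["side"]],[p,R["side"][j]]).round(4))
from rig import bot
from scipy.spatial.transform import Rotation as Ro
print(Ro.from_rotvec(bot.get_state()["tcp_rot"]).as_matrix().round(3))
E
```

```text
scene [[343.1, 273.4], [318.0, 300.2], [356.3, 307.4]]
[[0.5535 0.144  0.129 ]
 [0.6352 0.1421 0.129 ]
 [0.595  0.2147 0.129 ]] [0.5946 0.167  0.129 ] [0.0471 0.0476 0.0478]
side [[352.6, 248.1], [396.7, 264.2], [361.1, 292.8]]
[[0.5525 0.1425 0.129 ]
 [0.5944 0.2139 0.129 ]
 [0.6346 0.1418 0.129 ]] [0.5938 0.1661 0.129 ] [0.0476 0.0478 0.0474]
0 0 [0.5517 0.143  0.1249]
1 2 [0.6347 0.1419 0.128 ]
2 1 [0.5941 0.2144 0.1267]
[[ 0.391 -0.92  -0.   ]
 [-0.92  -0.391  0.001]
 [-0.001 -0.    -1.   ]]
```

The dots lie at z≈0.129 with radius ≈0.0475: P1 (0.553,0.143), P2 (0.635,0.142) and P3 (0.5945,0.214), centred on (0.594,0.1665). I'll shut the fingers and travel there.

move_arm(plan=[[-0.1,-0.1,-0.3,0,0,0],[-0.4,-0.4,-0.3,0,0,0],[-0.857,-0.941,-0.3,0,0,0],[-0.857,-0.941,-0.3,0,0,0],[-0.857,-0.941,-0.3,0,0,0]], fingers=-1)

```text
time: 0.65
tool_pos: [0.2993, -0.4089, 0.2585]
tcp_rot: [-2.621, 1.728, 0.003]
ft_force: [-0.9, 0.4, -0.5]
grip_width: 0.0511
```

move_arm(plan=[[-0.857,-0.941,0,0,0,0],[-0.857,-0.941,0,0,0,0],[-0.857,-0.941,0,0,0,0],[-0.857,-0.941,0,0,0,0]])

```text
time: 1.05
tool_pos: [0.363, -0.2703, 0.2584]
tcp_rot: [-2.622, 1.727, 0.002]
ft_force: [-0.5, -0.5, -0.5]
grip_width: 0.019
```

move_arm(plan=[[-0.857,-0.941,0,0,0,0],[-0.857,-0.941,0,0,0,0],[-0.857,-0.941,0,0,0,0],[-0.857,-0.941,0,0,0,0]])

```text
time: 1.45
tool_pos: [0.4275, -0.1323, 0.2587]
tcp_rot: [-2.623, 1.726, 0.0]
ft_force: [-0.4, -0.1, -0.1]
grip_width: 0.0001
```

move_arm(plan=[[-0.857,-0.941,0,0,0,0],[-0.857,-0.941,0,0,0,0],[-0.857,-0.941,0,0,0,0],[-0.857,-0.941,0,0,0,0]])

```text
time: 1.85
tool_pos: [0.492, 0.0058, 0.2587]
tcp_rot: [-2.622, 1.727, -0.001]
ft_force: [-0.3, -0.5, -0.6]
grip_width: 0.0001
```

move_arm(plan=[[-0.852,-0.914,0,0,0,0],[-0.852,-0.914,0,0,0,0],[-0.852,-0.914,0,0,0,0],[-0.852,-0.914,0,0,0,0],[-0.852,-0.914,0,0,0,0]])

```text
time: 2.35
tool_pos: [0.551, 0.1388, 0.2581]
tcp_rot: [2.62, -1.731, -0.0]
ft_force: [-0.3, -0.4, -0.4]
grip_width: 0.0008
```

move_arm(plan=[[0,0,0.3,0,0,0],[0,0,0.6,0,0,0],[0,0,0.85,0,0,0],[0,0,0.85,0,0,0],[0,0,0.85,0,0,0]])

```text
time: 2.85
tool_pos: [0.5502, 0.138, 0.1569]
tcp_rot: [2.617, -1.735, -0.001]
ft_force: [0.6, 0.7, 0.9]
grip_width: 0.0005
```

Run:
```python
from rig import bot, grab_frame
from h import *
s=bot.get_state();print(s["time"],s["tool_pos"],s["ft_force"])
o=[]
for n in("scene","side"):
    f=grab_frame(n);x,y=proj(f,[.594,.1665,.12]).astype(int)
    im=f["frame"][:,:,::-1][y-70:y+70,x-70:x+70];o.append(cv2.resize(im,(400,400),interpolation=cv2.INTER_CUBIC))
cv2.imwrite("pics/c1.png",np.hstack(o))
from scipy.spatial.transform import Rotation as Ro
R=Ro.from_rotvec(s["tcp_rot"]).as_matrix();print(R.round(4))
for P in((.553,.143),(.635,.142),(.5945,.2143)):
    print((R.T@(np.array([*P,s["tool_pos"][2]])-s["tool_pos"])/.12).round(3))
```

```text
2.85 [0.55023386 0.13801679 0.15694732] [0.56099848 0.65064901 0.87501478]
[[ 3.893e-01 -9.211e-01 -1.200e-03]
 [-9.211e-01 -3.893e-01 -6.000e-04]
 [ 1.000e-04  1.300e-03 -1.000e+00]]
[-0.029 -0.037 -0.   ]
[ 0.244 -0.664 -0.001]
[-0.442 -0.587 -0.001]
```

View pics/c1.png

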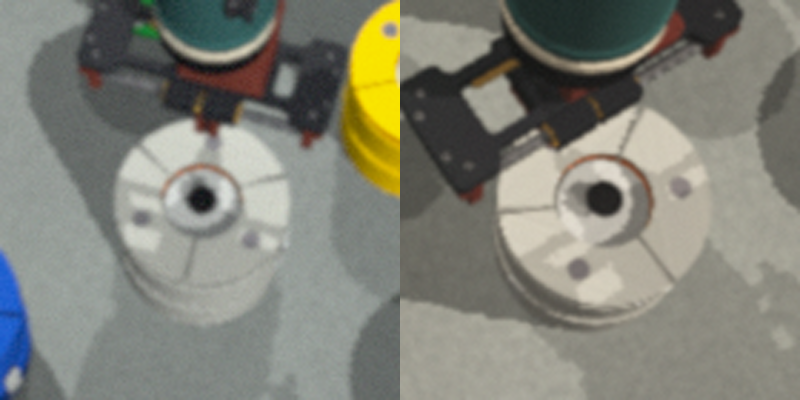

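The shut tips (scene crop 205,125) sit above and just behind the first dot (213,143). I'll correct the offset and go down gently.

move_arm(plan=[[-0.03,-0.037,0.08,0,0,0],[-0.03,-0.037,0.16,0,0,0],[-0.03,-0.037,0.2,0,0,0],[-0.03,-0.037,0.24,0,0,0],[-0.03,-0.037,0.27,0,0,0],[-0.03,-0.037,0.29,0,0,0]])

```text
time: 3.55
tool_pos: [0.5528, 0.1452, 0.1219]
tcp_rot: [2.62, -1.733, -0.001]
ft_force: [-2.7, 0.6, 5.9]
grip_width: 0.0005
```

Contact at about 6 N while sliding. On down to the stop.

move_arm(plan=[[0,0,0.015,0,0,0],[0,0,0.03,0,0,0],[0,0,0.04,0,0,0],[0,0,0.04,0,0,0]])

```text
time: 3.95
tool_pos: [0.5528, 0.1452, 0.1173]
tcp_rot: [2.62, -1.733, -0.001]
ft_force: [-1.8, -0.2, 4.9]
grip_width: 0.0008
```

move_arm(plan=[[0,0,0.008,0,0,0],[0,0,0.015,0,0,0],[0,0,0.015,0,0,0]])

```text
time: 4.25
tool_pos: [0.5528, 0.1452, 0.1172]
tcp_rot: [-2.62, 1.733, -0.0]
ft_force: [-5.5, -0.0, 18.4]
grip_width: 0.0009
```

Stop reached: force rose to 18 N and z stayed at 0.117. Lift and go to the second dot.

move_arm(plan=[[0,0,-0.2,0,0,0],[0,0,-0.38,0,0,0],[0.15,-0.31,-0.38,0,0,0],[0.292,-0.62,-0.38,0,0,0],[0.292,-0.62,-0.38,0,0,0],[0.292,-0.62,-0.38,0,0,0]])

```text
time: 4.85
tool_pos: [0.6355, 0.1418, 0.1602]
tcp_rot: [2.619, -1.734, -0.001]
ft_force: [-0.6, 0.4, -0.4]
grip_width: 0.0006
```

move_arm(plan=[[0,0,0.1,0,0,0],[0,0,0.19,0,0,0],[0,0,0.22,0,0,0],[0,0,0.25,0,0,0],[0,0,0.28,0,0,0],[0,0,0.31,0,0,0],[0,0,0.34,0,0,0],[0,0,0.34,0,0,0]])

```text
time: 5.65
tool_pos: [0.6347, 0.142, 0.1202]
tcp_rot: [2.62, -1.733, -0.001]
ft_force: [-0.6, -0.7, 1.0]
grip_width: 0.0006
```

move_arm(plan=[[0,0,0.015,0,0,0],[0,0,0.03,0,0,0],[0,0,0.04,0,0,0],[0,0,0.045,0,0,0],[0,0,0.045,0,0,0]])

```text
time: 6.15
tool_pos: [0.6353, 0.142, 0.1171]
tcp_rot: [-2.62, 1.733, -0.001]
ft_force: [-6.7, -1.0, 17.3]
grip_width: 0.0004
```

Second stop reached (17 N, z 0.117). Now the third.

move_arm(plan=[[0,0,-0.2,0,0,0],[0,0,-0.38,0,0,0],[-0.35,0.04,-0.38,0,0,0],[-0.687,0.077,-0.38,0,0,0],[-0.687,0.077,-0.38,0,0,0],[-0.687,0.077,-0.38,0,0,0]])

```text
time: 6.75
tool_pos: [0.5944, 0.2149, 0.1604]
tcp_rot: [-2.622, 1.731, -0.001]
ft_force: [1.1, -0.3, 0.6]
grip_width: 0.0003
```

move_arm(plan=[[0,0,0.1,0,0,0],[0,0,0.19,0,0,0],[0,0,0.22,0,0,0],[0,0,0.25,0,0,0],[0,0,0.28,0,0,0],[0,0,0.31,0,0,0],[0,0,0.34,0,0,0],[0,0,0.34,0,0,0]])

```text
time: 7.55
tool_pos: [0.5947, 0.2138, 0.1197]
tcp_rot: [2.62, -1.734, 0.001]
ft_force: [0.2, 0.2, 1.1]
grip_width: 0.0001
```

move_arm(plan=[[0,0,0.015,0,0,0],[0,0,0.03,0,0,0],[0,0,0.04,0,0,0],[0,0,0.045,0,0,0],[0,0,0.045,0,0,0]])

```text
time: 8.05
tool_pos: [0.595, 0.2142, 0.1171]
tcp_rot: [-2.619, 1.733, -0.002]
ft_force: [-7.1, -2.8, 21.9]
grip_width: 0.0003
```

Third stop reached (22 N, z 0.117). Lift well clear, back off and check.

move_arm(plan=[[0,0,-0.3,0,0,0],[0,0,-0.6,0,0,0],[0,0,-1,0,0,0],[0.4,0.4,-1,0,0,0],[0.8,0.9,-1,0,0,0],[0.8,0.9,-1,0,0,0],[0.8,0.9,-1,0,0,0]])

```text
time: 8.75
tool_pos: [0.5299, 0.08, 0.234]
tcp_rot: [2.615, -1.737, -0.001]
ft_force: [0.5, 0.4, 0.1]
grip_width: 0.0008
```

move_arm(plan=[[0.4,0.4,-0.3,0,0,0],[0.8,0.8,-0.3,0,0,0],[0.8,0.8,-0.3,0,0,0],[0.8,0.8,-0.3,0,0,0],[0.8,0.8,-0.3,0,0,0]])

```text
time: 9.25
tool_pos: [0.4826, -0.0424, 0.2703]
tcp_rot: [-2.617, 1.736, -0.001]
ft_force: [-0.1, -0.6, -0.6]
grip_width: 0.0007
```

Run:
```python
from rig import bot, grab_frame
from h import *
s=bot.get_state();print(s["time"],s["tool_pos"],s["ft_force"])
o=[]
G=((.553,.143),(.635,.142),(.5945,.2143))
for n in("scene","side"):
    f=grab_frame(n);x,y=proj(f,[.594,.1665,.12]).astype(int)
    im=f["frame"][:,:,::-1][y-60:y+60,x-60:x+60];o.append(cv2.resize(im,(400,400),interpolation=cv2.INTER_CUBIC))
    P=np.array([onz(f,*refine(f,*proj(f,[*g,.117])),.117) for g in G]);print(n,P.round(4).tolist(),P.mean(0).round(4),np.linalg.norm(P-P.mean(0),axis=1).round(4))
cv2.imwrite("pics/c2.png",np.hstack(o))
```

```text
9.25 [ 0.4825654  -0.04237791  0.27032288] [-0.09911876 -0.59378071 -0.56717986]
scene [[0.552, 0.1429, 0.117], [0.6346, 0.1421, 0.117], [0.594, 0.2145, 0.117]] [0.5936 0.1665 0.117 ] [0.0478 0.0478 0.048 ]
side [[0.5515, 0.1429, 0.117], [0.6346, 0.1418, 0.117], [0.5941, 0.2144, 0.117]] [0.5934 0.1664 0.117 ] [0.048  0.048  0.0481]
```

View pics/c2.png

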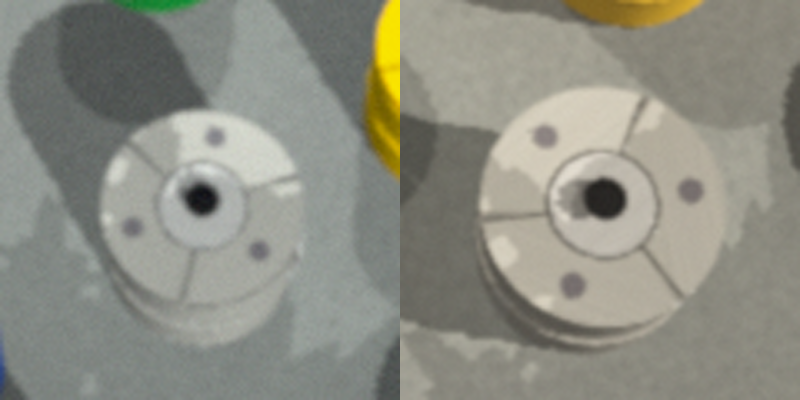

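The lid is flush with no orange in either view. All three dots fit z=0.117 at a radius of 48 mm, and the canister has not moved. Handing in.

```bash
python3 -c "
from rig import order
print(order.job_done())"
```

```text
the job is handed in; nothing more can be done
None
```

I closed the loose steel canister, the one with the orange seal showing, at scene pixel (340,293). I pressed each of its three rim sections at its dot with the shut fingertips. Each went down to a firm stop at z ≈ 0.117 m, where the force rose to 17–22 N.

After I backed the arm off, both outside cameras showed a flush lid with no orange. The three dots fit the finished height of 0.117 m in both views, at a radius of 48 mm. The lid centre is within about 1 mm of where it started, and the canister is upright. I handed the job in at about 9.4 s with the arm clear. No check failed; the only disagreement was 2–4 mm of scatter in the first height estimates from triangulation (0.125–0.128 m against the expected 0.129 m), and it didn't affect the pressing.

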